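Clamp a canvas stretcher shut and let it off again

ROBOT

A 6-joint arm with a two-finger parallel gripper is mounted at the origin on the work surface. World frame = base frame: x ahead of the robot, y to its left, z up, the work surface at z = 0. Lengths are in m, angles in rad, forces in N, time in s.
With the tool pointing down it reaches from about 0.35 to 0.775 m from the base axis. Payload 5.5 kg.
Tool frame: the origin (TCP) lies on the centre line of the jaws, within the pads' length; the fingertips stand 8 mm ahead of it and the grasp point (between the pads) lies 11 mm behind it; z points along the fingers, y is the direction in which the jaws open and shut (so a half turn about z gives the same grasp; the last joint's range is limited). The gripper opens to 85 mm and grips with 20 to 120 N. Pads are 22 mm wide; open, the fingers measure 114 mm over their backs; the gripper's body (76 mm by 85 mm) begins 54 mm behind the grasp point. The pads swing forward as they close: fully open they stand 13 mm farther back than shut.
Start: joints at [0.972, 0.313, 0.046, 1.304, 0, 1.431], TCP at [0.255, 0.516, 0.239] pointing down, gripper open.
Joint ranges: [-2.76, 2.76], [-0.86, 1.69], [-1.03, 1.26], [-2.2, 2.34], [-1.47, 1.5], [-3.14, 3.14]. Speed limits (rad/s): [2.57, 2.57, 3.14, 3.14, 3.14, 3.14].

INTERFACE

Orientations are given as a unit quaternion [w, x, y, z].
In Python, from workcell import env gives the robot as it stands. The module is installed in compiled form; this text tells all that it offers.
- The arm moves only by the tool play_rows, never from a script. Its argument "steps" is a list of rows, each an object with "claw": the closure in counts, from 0 (fully open) to 255 (shut); "dp": the shift along the tool's x, y, z in m, a list of three; "angular": the turn, a rotation vector about the tool's x, y, z in degrees, a list of three. In form: [{"claw": claw, "dp": [dx, dy, dz], "angular": [wx, wy, wz]}, ...]. A call has exactly 8 rows; each row shifts and turns the commanded pose from where the row before left it, along the tool's axes as they then stand; what a row does not reach is not made up. A row lasts 1/12 s, in which the tool goes at most 41.7 mm and 7.16 degrees, less where a joint would pass 70% of its speed; a pose out of reach is approached as far as the arm can. A call is refused whole if a number of a shift passes 0.0417 or a number of a turn 7.16, either way. A call with a gripper value outside its range is refused whole. The fingers move at their own pace and stop on an object; "force" is the grip in N (left out, the last holds). Time passes only in rows, so rows that do not move let the fingers close, or fill a call up. It gives the time, the measured TCP pose, the force and the opening at its end, in the units of the state.
- env.get_state(): the state, without advancing time (a new reading comes with each control period).
- env.read_camera(name): name is "scene" or "top" or "wrist"; returns (picture, depth): 400x640x3 uint8, red, green, blue; 400x640 float32, m along the optical axis (not along the pixel's ray), 0 where there is no reading.
- env.calibration(name): a dict with "fx", "fy", "cx", "cy" (pixels), "world_from_camera" (4x4, takes a point from camera to world coordinates); the wrist camera has in their place "hand_eye" (4x4, takes a point from camera to tool coordinates, whose origin is the TCP and whose axes are the flange's). Camera axes: x right, y down, z forward; pixel columns grow to the right and rows downward; lengths in m; the calibration is good to about 2 mm. The wrist camera is an equidistant fisheye: a pixel r from the principal point sees the ray r / f radians off the axis. A picture is of the moment at which its call begins: read the wrist's pose just before it. calibration takes no time and is no camera call.
- env.hand_in(): hands the job in, once; it reports no verdict.
The state is a dict: "clock": time; "joint_pos": joint angles; "qvel": joint speeds; "tau": joint torques, N m; "tcp_pos": TCP position; "orientation": TCP orientation; "wrist_force": force on the tool from outside, world axes, zero at the start; "ft_torque": the same for the moment, N m; "finger_gap": finger opening in m.
Only numpy, scipy, OpenCV 4.12 (cv2) and the standard library are available. Lean on these libraries where they do the work, as an engineer would, in place of code of your own. Each camera call takes 0.05 s, during which the arm holds its last target. There are 200 camera calls.

TASK

Pump the trigger of the ratchet clamp until its jaw has pushed the loose bar of the wooden canvas frame fully home and the clamp, with your hand off it, keeps squeezing the joint with at least 10 N on its own for a second; never let the jaw press harder than 22 N. Then press the release plate and hold it down until the jaw has run all the way back, and let go, leaving the bar fully home. Work only through the trigger and the release: do not touch the frame, its bar or the jaw, and leave the paint things where they stand.

Things in the scene. Friction and masses are not known exactly. Their poses are not given: they have to be found in the camera images.
- clamp: Dark steel ratchet bar clamp on a 600 x 260 x 12 mm plywood board fixed to the table. Origin on the table below the trigger's pivot; x is the way the jaw presses (towards the frame), y across, z up. The board spans x -150 to +450 mm; the housing x -65 to +35 mm, 40 mm wide, 122 mm high. Teeth of its rack are 7 mm apart; on letting go the rack settles back on the last tooth passed.
- trigger_pivot (a point): Trigger's pivot, 112 mm above the table. Feel at the grip: 2 N idle, 5-6 N with the rack moving freely, about 9 N as the bar slides in and as the take-up closes, then about 12, 15, 16, 17.5 and 18.5 N at 10, 15, 18, 20 and 22 N of jaw force (give or take 0.8 N; about 1 N more when pulling at 40 mm/s). A new stroke moves the rack only once the pull matches the squeeze held.
- trigger_grip (a point): Centre of the trigger's black cross grip (a freely turning sleeve 16 mm thick, 60 mm long along clamp y), 60 mm above the pivot; at rest 21 mm to +x of it, 168 mm above the table; the arm below is bowed to -x. Pump: pull it to the clamp's -x (away from the frame), pushing on its +x side with the fingers or pinching it, in an arc of 45 mm; its spring returns it.
- trigger (a joint): Trigger angle, rad: 0 at rest, 0.75 at the hard end of the stroke. The first 0.15 or so are idle, then the drive pawl meets a tooth within 0.2 and pushes the rack, 35 mm per rad; a full stroke gains 1 to 3 teeth. Back at rest the drive pawl is clear of the rack.
- jaw_pad: Jaw: rubber pad 50 wide x 36 mm high, steel back. Origin mid pressing face, 32 mm above the table; x as the clamp's. At its very back the face is at clamp x = 120 mm. It telescopes on the rack: a light spring (5 N), then, after an unseen take-up of 1 to 26 mm, a stiff one (0.86 N/mm, 6 N per tooth). With the bar home the pad stands still while the rack comes on.
- release_plate (a point): Middle of the top of the steel release plate (44 x 44 mm) at the clamp's rear, 100 mm to -x of the clamp's origin, 110 mm above the table. Press it straight down from above by 10 to 13 mm, 3 to 16 N (more when loaded; hard stop at 14 mm). It springs up again, and twitches as teeth pass.
- release (a joint): Release angle, rad: 0 at rest, teeth free above about 0.15, 0.32 fully down. While it is down and the trigger at rest the jaw runs back by its own spring, about 60 mm/s (up to 2 s); let go too early and it catches on the next tooth.
- frame: Three joined sides of a light wooden canvas stretcher (220 x 220 mm, bars 36 wide, 20 mm thick) fixed on the board, open towards the jaw. Origin on the board's top where the middle of the loose bar's near face lies when fully home, 22 to 34 mm beyond the jaw at its very back; x as the clamp's within 0.02 rad.
- bar: The loose fourth bar (36 x 220 x 20 mm, two tongues); slides in along the frame's x with 4 N of friction. Origin mid near face, underside; fully home when it meets the frame's origin. It starts 10 to 18 mm short of it (to -x).
- paint_bottle: Bystander: squeeze bottle of paint, 56 mm across, 135 mm high. Origin under its centre.
- paint_jar: Bystander: paint jar, 66 mm across, 75 mm high. Origin under its centre.
- water_cup: Bystander: white cup, 72 mm across, 85 mm high. Origin under its centre.

How it is judged:
On the way:
1. bar home, and the clamp alone squeezes it with at least 10 N, untouched (x of bar in the frame of frame above -0.0015 m and contact force between jaw_pad and bar above 10 N and contact force between each of the fingers, the arm and anything else below 0.3 N), for 0.8 s.
At the end, for the whole second after the job is handed in: The loose bar is within 1.5 mm of fully home, the jaw is back within 4 mm of its rear end and at rest, and trigger and release have sprung back (x of bar in the frame of frame above -0.0015 m and x of jaw_pad in the frame of clamp below 0.124 m and linear speed of jaw_pad below 0.01 m/s and value of joint each of trigger, release below 0.05 rad); the robot touches nothing.
It fails at once if the jaw presses the bar harder than 22 N (contact force between jaw_pad and bar above 22 N).
It fails at once if the robot touches the frame or its bar (over 1 N) (contact force between any of the fingers, the arm and frame above 1 N).
It fails at once if the robot touches the jaw (over 1 N) (contact force between any of the fingers, the arm and jaw_pad above 1 N).
It fails at once if a paint thing is moved more than 20 mm or tipped (distance of any of paint_bottle, paint_jar, water_cup from where it was at the start of the episode above 0.02 m or angle between any of paint_bottle, paint_jar, water_cup's own z axis and vertical above 0.3 rad).
It also fails if it takes over 67 s, if anything falls off the work surface, if the arm or the gripper's body presses on something with over 40 N, if the wrist force passes 120 N, or if a joint passes its speed limit or range.

## Working session

There is one attempt and no reset: what is moved stays moved. The work goes in short steps, Python scripts to look and compute and a tool call to move; the robot and the scene stay as the last step left them, time stands still between calls to the robot, and variables do not carry over. Pictures are saved under pics/ and viewed, about 8 in all and at most 12, crops included, and the job is handed in when it is done.

Besides the shell and the picture viewer there is one more tool, called after ">>>" as a command line: name --argument value ..., lists and objects as JSON in quotes. play_rows: Moves the arm, as the interface text tells. Its arguments: {"type":"object","properties":{"steps":{"type":"array","items":{"type":"object","properties":{"claw":{"type":"number"},"dp":{"type":"array","items":{"type":"number"}},"angular":{"type":"array","items":{"type":"number"}}}}},"force":{"type":"number"}},"required":["steps"]}

```bash
mkdir -p pics; cat > h.py <<'E'
import numpy as np, cv2
from workcell import env
from scipy.spatial.transform import Rotation as R
def cam(n):
    c=env.calibration(n); p,d=env.read_camera(n); return c,p,d
def pts(c,d):
    v,u=np.mgrid[0:d.shape[0],0:d.shape[1]]
    P=np.stack([(u-c['cx'])/c['fx']*d,(v-c['cy'])/c['fy']*d,d],-1)
    T=np.array(c['world_from_camera']); W=P@T[:3,:3].T+T[:3,3]; W[d<=0]=np.nan; return W
def save(n,p): cv2.imwrite('pics/'+n+'.png',cv2.cvtColor(p,cv2.COLOR_RGB2BGR))
def st():
    s=env.get_state(); print({k:np.round(s[k],4).tolist() for k in ['clock','tcp_pos','orientation','wrist_force','finger_gap','joint_pos']}); return s
E
python3 - <<'E'
from h import *
st()
for n in ['scene','top']:
    c,p,d=cam(n); save(n+'0',p); np.savez(n+'0.npz',p=p,d=d); W=pts(c,d)
    print(n,c['fx'],c['cx'],c['cy'],np.round(c['world_from_camera'],3).tolist())
E
```

```text
{'clock': 0.0, 'tcp_pos': [0.2544, 0.5151, 0.2384], 'orientation': [-0.0003, 0.2274, 0.9738, -0.0008], 'wrist_force': [0.3469, 0.5244, -0.1229], 'finger_gap': 0.0858, 'joint_pos': [0.9724, 0.314, 0.045, 1.3036, 0.0, 1.4312]}
scene 380.25143471670833 324.5492407938609 193.41650773411672 [[-0.223, 0.669, -0.709, 1.15], [0.975, 0.146, -0.169, 0.006], [-0.01, -0.729, -0.685, 0.612], [0.0, 0.0, 0.0, 1.0]]
top 410.4228888333362 321.3517527449237 203.86678619340518 [[0.001, -0.983, 0.185, 0.493], [-1.0, 0.002, 0.017, -0.132], [-0.017, -0.185, -0.983, 0.835], [0.0, 0.0, 0.0, 1.0]]
```

View pics/scene0.png

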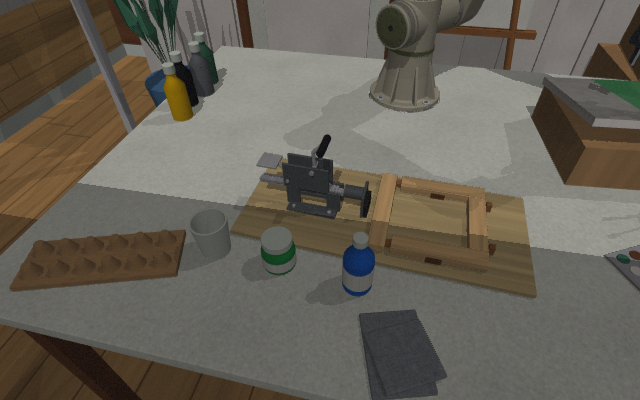

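View pics/top0.png

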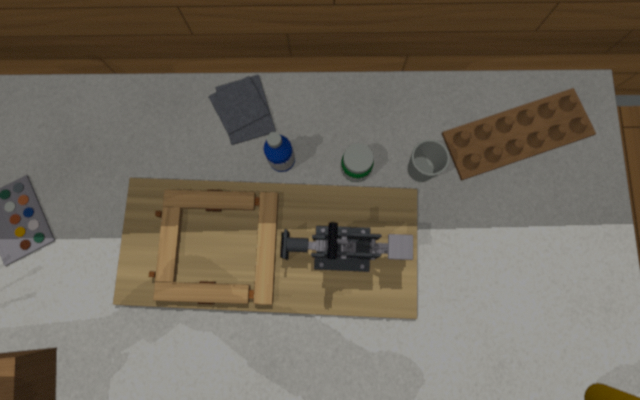

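The scene view shows the clamp with its plate at (268,159) and its grip at (323,147); the frame is to the right, and the cup, jar and bottle are in front. In the top view the plate is at (400,247), the grip at (333,240) and the bar at x≈265, so clamp +x is roughly world +y.

```bash
python3 - <<'E'
from h import *
for n in ['top','scene']:
    z=np.load(n+'0.npz'); p,d=z['p'],z['d']; c=env.calibration(n); W=pts(c,d)
    hsv=cv2.cvtColor(p,cv2.COLOR_RGB2HSV)
    Z=W[...,2]; roi=(W[...,0]>.25)&(W[...,0]<.75)&(abs(W[...,1]+.1)<.5)
    if n=='top':
        m=(hsv[...,0]>10)&(hsv[...,0]<28)&(hsv[...,1]>70)&roi&(Z<.04)
        m=m.astype(np.uint8); m=cv2.morphologyEx(m,cv2.MORPH_CLOSE,np.ones((25,25)))
        cs=max(cv2.findContours(m,0,2)[0],key=cv2.contourArea)
        uv=cs[:,0]; T=np.array(c['world_from_camera'])
        ray=np.c_[(uv[:,0]-c['cx'])/c['fx'],(uv[:,1]-c['cy'])/c['fy'],np.ones(len(uv))]@T[:3,:3].T
        B=T[:3,3]+ray*((.012-T[2,3])/ray[:,2])[:,None]
        (bc,bs,ba)=cv2.minAreaRect(B[:,:2].astype(np.float32)); print('board',bc,bs,ba)
    def rep(name,m):
        m=m&roi
        q=W[m]; v,u=np.nonzero(m)
        if len(q): print(n,name,len(q),'med',np.round(np.median(q,0),4),'min',np.round(np.percentile(q,3,0),4),'max',np.round(np.percentile(q,97,0),4),'uv',np.median(u),np.median(v))
        return q
    near=(abs(W[...,0]-.4)<.2)
    q=rep('grip',(Z>.15)&(Z<.2)&(W[...,1]>-.3)&(W[...,1]<-.0)&(hsv[...,2]<60))
    if len(q): print(cv2.fitLine(q[:,:3].astype(np.float32),cv2.DIST_HUBER,0,.01,.01).ravel())
    u0=np.mgrid[0:400,0:640]
    if n=='top': a=(u0[1]>385)&(u0[1]<415)&(u0[0]>230)&(u0[0]<265)
    else: a=(u0[1]>250)&(u0[1]<290)&(u0[0]>148)&(u0[0]<170)
    rep('plate',a&(Z>.09)&(Z<.125))
    if n=='top':
        m=(a&(Z>.09)&(Z<.125)); print(cv2.minAreaRect(W[m][:,:2].astype(np.float32)))
    for nm,a in [('housingtop',(Z>.115)&(Z<.13))]: rep(nm,a&(hsv[...,2]<110)&(abs(W[...,1]+.15)<.1))
    if n=='top':
        rep('jaw',(u0[1]>278)&(u0[1]<290)&(u0[0]>225)&(u0[0]<262)&(Z>.03)&(Z<.08))
        rep('bar',(u0[1]>252)&(u0[1]<278)&(u0[0]>190)&(u0[0]<306)&(Z>.026)&(Z<.04))
E
```

```text
board (0.5632765889167786, -0.010033369064331055) (0.5942941308021545, 0.25770071148872375) 87.55506134033203
top grip 356 med [ 0.5578 -0.1384  0.1726] min [ 0.5305 -0.1466  0.1668] max [ 0.5854 -0.1319  0.1757] uv 332.0 240.0
[ 9.9913001e-01 -4.1701540e-02 -4.3087793e-04  5.5750185e-01
 -1.3880220e-01  1.7227589e-01]
top plate 632 med [ 0.5534 -0.2583  0.1086] min [ 0.5326 -0.2791  0.1057] max [ 0.5746 -0.2378  0.1109] uv 400.0 246.0
((0.5537171959877014, -0.2574599087238312), (0.045685261487960815, 0.04408358410000801), 86.9852294921875)
top housingtop 366 med [ 0.5512 -0.1797  0.1196] min [ 0.5368 -0.221   0.1155] max [ 0.5772 -0.1284  0.1218] uv 355.5 247.0
top jaw 251 med [ 0.5607 -0.0514  0.0676] min [ 0.5368 -0.059   0.0421] max [ 0.5879 -0.0402  0.0736] uv 285.0 244.0
top bar 2073 med [ 0.5581 -0.0092  0.0298] min [ 0.4569 -0.027   0.027 ] max [0.6627 0.0092 0.0324] uv 265.0 247.0
scene grip 181 med [ 0.5667 -0.135   0.1746] min [ 0.5334 -0.1428  0.1653] max [ 0.5891 -0.1284  0.1773] uv 323.0 146.0
[ 0.9975142  -0.04545541 -0.05384443  0.561376   -0.13420157  0.17431475]
scene plate 384 med [ 0.5587 -0.2479  0.1109] min [ 0.5345 -0.2759  0.1028] max [ 0.576  -0.209   0.1215] uv 272.5 162.0
scene housingtop 417 med [ 0.5704 -0.1676  0.1204] min [ 0.5385 -0.2179  0.1154] max [ 0.5794 -0.1248  0.1241] uv 309.0 164.0
```

>>> play_rows --steps '[{"claw": 255,"dp": [0,0,0],"angular": [0,0,7.1]},{"claw": 255,"dp": [0,0,0],"angular": [0,0,7.1]},{"claw": 255,"dp": [0,0,0],"angular": [0,0,7.1]},{"claw": 255,"dp": [0,0,0],"angular": [0,0,7.1]},{"claw": 255,"dp": [0,0,0],"angular": [0,0,7.1]},{"claw": 255,"dp": [0,0,0],"angular": [0,0,7.1]},{"claw": 255,"dp": [0,0,0],"angular": [0,0,7.1]},{"claw": 255,"dp": [0,0,0],"angular": [0,0,7.1]}]' --force 60

```text
clock: 0.77
tcp_pos: [0.2545, 0.5153, 0.2388]
orientation: [0.0, 0.665, 0.746, -0.001]
wrist_force: [1.3, -0.1, -1.0]
finger_gap: 0.0001
```

>>> play_rows --steps '[{"claw": 255,"dp": [0,0,0],"angular": [0,0,4.5]},{"claw": 255,"dp": [0,0,0],"angular": [0,0,4.5]},{"claw": 255,"dp": [-0.035,0.02,0],"angular": [0,0,0]},{"claw": 255,"dp": [-0.035,0.02,0],"angular": [0,0,0]},{"claw": 255,"dp": [-0.035,0.02,0],"angular": [0,0,0]},{"claw": 255,"dp": [-0.035,0.02,0],"angular": [0,0,0]},{"claw": 255,"dp": [-0.035,0.02,0],"angular": [0,0,0]},{"claw": 255,"dp": [-0.035,0.02,0],"angular": [0,0,0]}]'

```text
clock: 1.43
tcp_pos: [0.367, 0.2995, 0.239]
orientation: [-0.0, 0.72, 0.694, -0.0]
wrist_force: [1.0, 0.5, -0.5]
finger_gap: -0.0
```

>>> play_rows --steps '[{"claw": 255,"dp": [-0.035,0.02,0],"angular": [0,0,0]},{"claw": 255,"dp": [-0.035,0.02,0],"angular": [0,0,0]},{"claw": 255,"dp": [-0.035,0.02,0],"angular": [0,0,0]},{"claw": 255,"dp": [-0.035,0.02,0],"angular": [0,0,0]},{"claw": 255,"dp": [-0.035,0.02,0],"angular": [0,0,0]},{"claw": 255,"dp": [-0.035,0.02,0],"angular": [0,0,0]},{"claw": 255,"dp": [-0.035,0.02,0],"angular": [0,0,0]},{"claw": 255,"dp": [0,0,0],"angular": [0,0,0]}]'

```text
clock: 2.1
tcp_pos: [0.501, 0.0456, 0.2387]
orientation: [0.001, 0.722, 0.692, -0.0]
wrist_force: [0.6, 0.4, -0.6]
finger_gap: 0.0001
```

>>> play_rows --steps '[{"claw": 255,"dp": [-0.027,0.013,0],"angular": [0,0,0]},{"claw": 255,"dp": [-0.027,0.013,0],"angular": [0,0,0]},{"claw": 255,"dp": [-0.027,0.013,0],"angular": [0,0,0]},{"claw": 255,"dp": [-0.027,0.013,0],"angular": [0,0,0]},{"claw": 255,"dp": [-0.027,0.012,0],"angular": [0,0,0]},{"claw": 255,"dp": [0,0,0.025],"angular": [0,0,0]},{"claw": 255,"dp": [0,0,0.025],"angular": [0,0,0]},{"claw": 255,"dp": [0,0,0.026],"angular": [0,0,0]}]'

```text
clock: 2.77
tcp_pos: [0.5572, -0.0863, 0.1624]
orientation: [0.0, 0.72, 0.694, 0.0]
wrist_force: [-0.3, -0.1, 0.6]
finger_gap: 0.0
```

```bash
python3 - <<'E'
from h import *
s=st()
c,p,d=cam('scene'); save('s1',cv2.resize(p[90:230,200:420],None,fx=3,fy=3))
E
```

```text
{'clock': 2.7667, 'tcp_pos': [0.5572, -0.0863, 0.1624], 'orientation': [0.0002, 0.7203, 0.6937, 0.0002], 'wrist_force': [-0.3279, -0.0981, 0.6294], 'finger_gap': 0.0, 'joint_pos': [-0.2961, 0.3247, -0.129, 1.1165, 0.0002, 1.3124]}
```

View pics/s1.png

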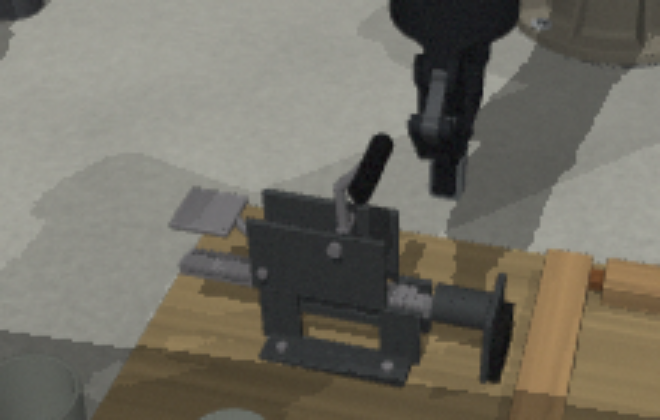

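The crop shows the closed fingers at (445,180), just to the +x side of the grip at (372,165) and at its height. Nothing is touching. Starting stroke 1.

>>> play_rows --steps '[{"claw": 255,"dp": [-0.01,0,0],"angular": [0,0,0]},{"claw": 255,"dp": [-0.01,0,0],"angular": [0,0,0]},{"claw": 255,"dp": [-0.005,0,0],"angular": [0,0,0]},{"claw": 255,"dp": [-0.004,0,0],"angular": [0,0,0]},{"claw": 255,"dp": [-0.004,0,0],"angular": [0,0,0]},{"claw": 255,"dp": [-0.004,0,0],"angular": [0,0,0]},{"claw": 255,"dp": [-0.004,0,0],"angular": [0,0,0]},{"claw": 255,"dp": [0,0,0],"angular": [0,0,0]}]'

```text
clock: 3.48
tcp_pos: [0.556, -0.1274, 0.1638]
orientation: [0.001, 0.72, 0.694, 0.0]
wrist_force: [1.6, 2.3, 0.1]
finger_gap: -0.0
```

>>> play_rows --steps '[{"claw": 255,"dp": [-0.005,0,0],"angular": [0,0,0]},{"claw": 255,"dp": [-0.005,0,0],"angular": [0,0,0]},{"claw": 255,"dp": [-0.005,0,0],"angular": [0,0,0]},{"claw": 255,"dp": [-0.005,0,0],"angular": [0,0,0]},{"claw": 255,"dp": [-0.005,0,0],"angular": [0,0,0]},{"claw": 255,"dp": [-0.004,0,0],"angular": [0,0,0]},{"claw": 255,"dp": [-0.003,0,0],"angular": [0,0,0]},{"claw": 255,"dp": [0,0,0],"angular": [0,0,0]}]'

```text
clock: 4.15
tcp_pos: [0.5545, -0.1572, 0.163]
orientation: [-0.001, 0.719, 0.695, 0.001]
wrist_force: [2.4, 6.7, -0.2]
finger_gap: 0.0004
```

```bash
cat >> h.py <<'E'
E0=np.array([.042,.999]); O=np.array([.557,-.160])
def look(name,view=False):
    c,p,d=cam('top'); W=pts(c,d); Z=W[...,2]; q=W[...,:2]-O; X=q@E0; Y=q@np.array([-.999,.042])
    hsv=cv2.cvtColor(p,cv2.COLOR_RGB2HSV)
    m=(abs(Z-.032)<.005)&(abs(abs(Y)-.065)<.03)&(X>.1)&(X<.21)&(hsv[...,1]>70)   # bar sides
    x=X[m]; print('bar x min/med/max',np.round(np.percentile(x,[2,50,98]),4),len(x))
    j=(abs(Y)<.024)&(X>.09)&(X<.2)&(Z>.038)&(Z<.08)&(hsv[...,2]<90)
    x=X[j]; print('jaw x',np.round(np.percentile(x,[5,50,95]),4) if len(x) else None,len(x))
    g=(Z>.15)&(Z<.19)&(abs(Y)<.035)&(abs(X)<.035)&(hsv[...,2]<70)
    pl=(abs(Y)<.018)&(abs(X+.1)<.018)
    print('plate z',np.nanmedian(Z[pl]))
    save(name,cv2.resize(p[160:330,100:430],None,fx=2.4,fy=2.4))
E
python3 - <<'E'
from h import *
st(); look('t1')
z=np.load('top0.npz')
E
```

```text
{'clock': 4.15, 'tcp_pos': [0.5545, -0.1572, 0.163], 'orientation': [-0.0012, 0.7194, 0.6946, 0.0014], 'wrist_force': [2.4098, 6.7284, -0.1558], 'finger_gap': 0.0004, 'joint_pos': [-0.4174, 0.3487, -0.0931, 1.1301, 0.0036, 1.1885]}
bar x min/med/max [0.1808 0.1954 0.2092] 178
jaw x None 0
plate z nan
  return np.nanmean(a, axis, out=out, keepdims=keepdims)
```

>>> play_rows --steps '[{"claw": 255,"dp": [-0.003,0,0],"angular": [0,0,0]},{"claw": 255,"dp": [-0.003,0,0],"angular": [0,0,0]},{"claw": 255,"dp": [0,0,0],"angular": [0,0,0]},{"claw": 255,"dp": [0.012,0,0],"angular": [0,0,0]},{"claw": 255,"dp": [0.015,0,0],"angular": [0,0,0]},{"claw": 255,"dp": [0.015,0,0],"angular": [0,0,0]},{"claw": 255,"dp": [0.015,0,0],"angular": [0,0,0]},{"claw": 255,"dp": [0,0,0],"angular": [0,0,0]}]'

```text
clock: 4.87
tcp_pos: [0.5555, -0.1051, 0.1633]
orientation: [-0.0, 0.719, 0.695, -0.0]
wrist_force: [-0.5, -0.1, 0.3]
finger_gap: -0.0
```

```bash
python3 - <<'E'
from h import *
st()
c,p,d=cam('scene'); save('s2',cv2.resize(p[90:280,200:520],None,fx=2.4,fy=2.4)); W=pts(c,d)
# calib: start image vs now: jaw and bar x along clamp axis
for nm,(P,D) in {'start':(lambda z:(z['p'],z['d']))(np.load('scene0.npz')),'now':(p,d)}.items():
    W=pts(c,D); Z=W[...,2]; q=W[...,:2]-O; X=q@E0; Y=q@np.array([-.999,.042]); hsv=cv2.cvtColor(P,cv2.COLOR_RGB2HSV)
    for lab,m in [('bar',(Z>.027)&(Z<.04)&(X>.11)&(X<.21)&(abs(abs(Y)-.06)<.02)&(hsv[...,1]>60)),('jaw',(abs(Y)<.03)&(X>.09)&(X<.17)&(Z>.035)&(Z<.075)&(hsv[...,2]<80)&(hsv[...,1]<90))]:
        x=X[m]; print(nm,lab,np.round(np.percentile(x,[5,50,95]),4) if len(x) else None,len(x))
E
```

```text
{'clock': 4.8667, 'tcp_pos': [0.5555, -0.1051, 0.1633], 'orientation': [-0.0004, 0.7189, 0.6951, -0.0004], 'wrist_force': [-0.5486, -0.1471, 0.3238], 'finger_gap': -0.0, 'joint_pos': [-0.3288, 0.3283, -0.1215, 1.1222, -0.0004, 1.2757]}
start bar [0.1382 0.1569 0.2008] 529
start jaw [0.0922 0.1122 0.1224] 301
now bar [0.1434 0.1626 0.2014] 526
now jaw [0.0931 0.1219 0.1361] 387
```

View pics/s2.png

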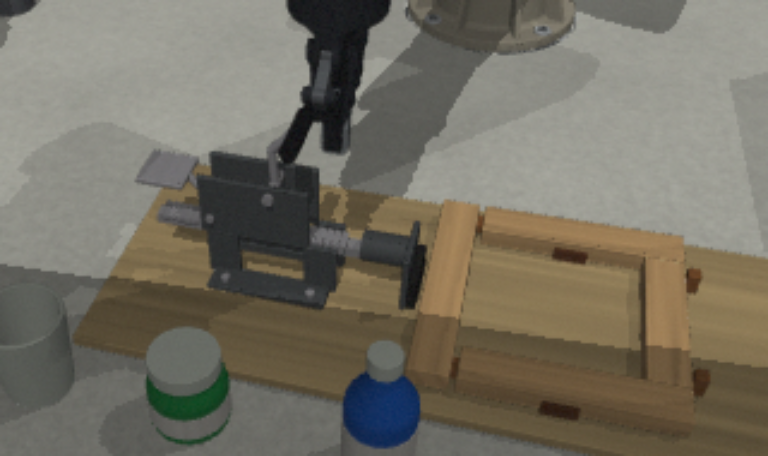

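The crop shows the jaw two teeth on, pad at (413,265), against the bar. The bar has moved about 5 mm and still shows gaps to the side bars, and the trigger is back at rest. Stroke 2, watching the force.

>>> play_rows --steps '[{"claw": 255,"dp": [-0.009,0,0],"angular": [0,0,0]},{"claw": 255,"dp": [-0.009,0,0],"angular": [0,0,0]},{"claw": 255,"dp": [-0.004,0,0],"angular": [0,0,0]},{"claw": 255,"dp": [-0.004,0,0],"angular": [0,0,0]},{"claw": 255,"dp": [-0.004,0,0],"angular": [0,0,0]},{"claw": 255,"dp": [-0.004,0,0],"angular": [0,0,0]},{"claw": 255,"dp": [-0.004,0,0],"angular": [0,0,0]},{"claw": 255,"dp": [-0.004,0,0],"angular": [0,0,0]}]'

```text
clock: 5.58
tcp_pos: [0.5542, -0.1487, 0.1627]
orientation: [-0.002, 0.72, 0.694, 0.002]
wrist_force: [1.9, 9.3, -0.9]
finger_gap: 0.0001
```

>>> play_rows --steps '[{"claw": 255,"dp": [-0.004,0,0],"angular": [0,0,0]},{"claw": 255,"dp": [-0.004,0,0],"angular": [0,0,0]},{"claw": 255,"dp": [-0.003,0,0],"angular": [0,0,0]},{"claw": 255,"dp": [-0.003,0,0],"angular": [0,0,0]},{"claw": 255,"dp": [-0.002,0,0],"angular": [0,0,0]},{"claw": 255,"dp": [0,0,0],"angular": [0,0,0]},{"claw": 255,"dp": [0,0,0],"angular": [0,0,0]},{"claw": 255,"dp": [0,0,0],"angular": [0,0,0]}]'

```text
clock: 6.25
tcp_pos: [0.5535, -0.162, 0.1623]
orientation: [-0.004, 0.719, 0.695, 0.003]
wrist_force: [3.2, 17.4, 0.4]
finger_gap: -0.0001
```

>>> play_rows --steps '[{"claw": 255,"dp": [0.012,0,0],"angular": [0,0,0]},{"claw": 255,"dp": [0.015,0,0],"angular": [0,0,0]},{"claw": 255,"dp": [0.015,0,0],"angular": [0,0,0]},{"claw": 255,"dp": [0.015,0,0],"angular": [0,0,0]},{"claw": 255,"dp": [0,0,0],"angular": [0,0,0]},{"claw": 255,"dp": [0,0,0],"angular": [0,0,0]},{"claw": 255,"dp": [0,0,0],"angular": [0,0,0]},{"claw": 255,"dp": [0,0,0],"angular": [0,0,0]}]'

```text
clock: 6.92
tcp_pos: [0.5563, -0.1099, 0.1634]
orientation: [0.0, 0.72, 0.694, -0.0]
wrist_force: [1.0, 0.6, -0.5]
finger_gap: -0.0
```

```bash
cat >> h.py <<'E'
def scn(name):
    c,p,d=cam('scene'); save(name,cv2.resize(p[130:280,230:500],None,fx=2.9,fy=2.9)); np.savez(name+'.npz',p=p,d=d)
    W=pts(c,d); Z=W[...,2]; q=W[...,:2]-O; X=q@E0; Y=q@np.array([-.999,.042]); hsv=cv2.cvtColor(p,cv2.COLOR_RGB2HSV)
    for lab,m in [('bar',(Z>.027)&(Z<.04)&(X>.11)&(X<.21)&(abs(abs(Y)-.06)<.02)&(hsv[...,1]>60)),('jaw',(abs(Y)<.03)&(X>.09)&(X<.17)&(Z>.035)&(Z<.075)&(hsv[...,2]<80)&(hsv[...,1]<90))]:
        x=X[m]; print(lab,np.round(np.percentile(x,[2,5,50,95]),4) if len(x) else None,len(x))
E
python3 - <<'E'
from h import *
st(); scn('s3')
E
```

```text
{'clock': 6.9167, 'tcp_pos': [0.5563, -0.1099, 0.1634], 'orientation': [0.0004, 0.7203, 0.6937, -0.0001], 'wrist_force': [1.0058, 0.6497, -0.5457], 'finger_gap': -0.0, 'joint_pos': [-0.3363, 0.3301, -0.1188, 1.1213, -0.0005, 1.272]}
bar [0.1475 0.1489 0.1676 0.2003] 528
jaw [0.0943 0.0962 0.1268 0.1448] 423
```

View pics/s3.png

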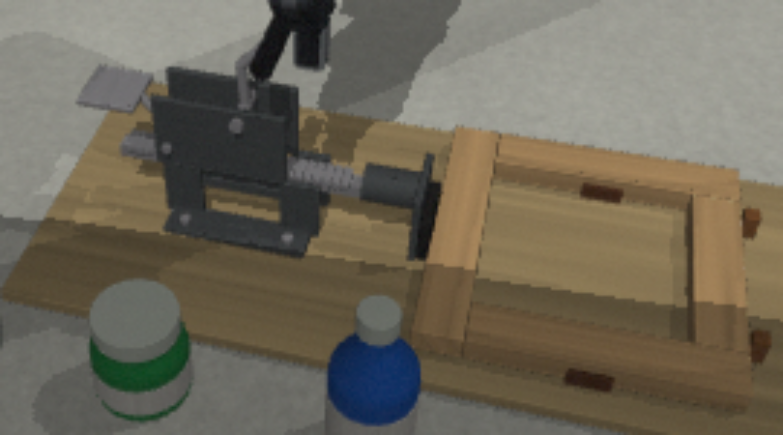

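The bar looks seated: the gaps at (480,140) and (462,345) have closed, and the pad at (428,215) is pressed against it. From here I'll pump in small increments.

>>> play_rows --steps '[{"claw": 255,"dp": [-0.008,0,0],"angular": [0,0,0]},{"claw": 255,"dp": [-0.008,0,0],"angular": [0,0,0]},{"claw": 255,"dp": [-0.004,0,0],"angular": [0,0,0]},{"claw": 255,"dp": [-0.003,0,0],"angular": [0,0,0]},{"claw": 255,"dp": [-0.003,0,0],"angular": [0,0,0]},{"claw": 255,"dp": [-0.003,0,0],"angular": [0,0,0]},{"claw": 255,"dp": [0,0,0],"angular": [0,0,0]},{"claw": 255,"dp": [0,0,0],"angular": [0,0,0]}]'

```text
clock: 7.63
tcp_pos: [0.5549, -0.1365, 0.1629]
orientation: [-0.002, 0.72, 0.694, 0.001]
wrist_force: [1.6, 7.7, 0.2]
finger_gap: 0.0002
```

>>> play_rows --steps '[{"claw": 255,"dp": [-0.002,0,0],"angular": [0,0,0]},{"claw": 255,"dp": [-0.002,0,0],"angular": [0,0,0]},{"claw": 255,"dp": [-0.002,0,0],"angular": [0,0,0]},{"claw": 255,"dp": [-0.002,0,0],"angular": [0,0,0]},{"claw": 255,"dp": [0,0,0],"angular": [0,0,0]},{"claw": 255,"dp": [0,0,0],"angular": [0,0,0]},{"claw": 255,"dp": [0,0,0],"angular": [0,0,0]},{"claw": 255,"dp": [0,0,0],"angular": [0,0,0]}]'

```text
clock: 8.3
tcp_pos: [0.5545, -0.1442, 0.1628]
orientation: [-0.002, 0.72, 0.694, 0.001]
wrist_force: [0.4, 9.6, -0.5]
finger_gap: -0.0001
```

>>> play_rows --steps '[{"claw": 255,"dp": [-0.002,0,0],"angular": [0,0,0]},{"claw": 255,"dp": [-0.002,0,0],"angular": [0,0,0]},{"claw": 255,"dp": [-0.002,0,0],"angular": [0,0,0]},{"claw": 255,"dp": [-0.002,0,0],"angular": [0,0,0]},{"claw": 255,"dp": [0,0,0],"angular": [0,0,0]},{"claw": 255,"dp": [0,0,0],"angular": [0,0,0]},{"claw": 255,"dp": [0,0,0],"angular": [0,0,0]},{"claw": 255,"dp": [0,0,0],"angular": [0,0,0]}]'

```text
clock: 8.97
tcp_pos: [0.5541, -0.1522, 0.1627]
orientation: [-0.002, 0.72, 0.694, 0.001]
wrist_force: [0.5, 7.4, -1.0]
finger_gap: 0.0002
```

>>> play_rows --steps '[{"claw": 255,"dp": [-0.002,0,0],"angular": [0,0,0]},{"claw": 255,"dp": [-0.002,0,0],"angular": [0,0,0]},{"claw": 255,"dp": [-0.002,0,0],"angular": [0,0,0]},{"claw": 255,"dp": [-0.002,0,0],"angular": [0,0,0]},{"claw": 255,"dp": [0,0,0],"angular": [0,0,0]},{"claw": 255,"dp": [0,0,0],"angular": [0,0,0]},{"claw": 255,"dp": [0,0,0],"angular": [0,0,0]},{"claw": 255,"dp": [0,0,0],"angular": [0,0,0]}]'

```text
clock: 9.63
tcp_pos: [0.5538, -0.16, 0.1627]
orientation: [-0.002, 0.72, 0.694, 0.002]
wrist_force: [0.7, 10.1, -0.2]
finger_gap: -0.0
```

>>> play_rows --steps '[{"claw": 255,"dp": [-0.002,0,0],"angular": [0,0,0]},{"claw": 255,"dp": [0,0,0],"angular": [0,0,0]},{"claw": 255,"dp": [0.012,0,0],"angular": [0,0,0]},{"claw": 255,"dp": [0.015,0,0],"angular": [0,0,0]},{"claw": 255,"dp": [0.015,0,0],"angular": [0,0,0]},{"claw": 255,"dp": [0.015,0,0],"angular": [0,0,0]},{"claw": 255,"dp": [0,0,0],"angular": [0,0,0]},{"claw": 255,"dp": [0,0,0],"angular": [0,0,0]}]'

```text
clock: 10.3
tcp_pos: [0.5564, -0.1063, 0.1636]
orientation: [0.001, 0.719, 0.695, -0.0]
wrist_force: [0.4, 0.5, -0.6]
finger_gap: -0.0002
```

>>> play_rows --steps '[{"claw": 255,"dp": [-0.008,0,0],"angular": [0,0,0]},{"claw": 255,"dp": [-0.008,0,0],"angular": [0,0,0]},{"claw": 255,"dp": [-0.004,0,0],"angular": [0,0,0]},{"claw": 255,"dp": [-0.003,0,0],"angular": [0,0,0]},{"claw": 255,"dp": [-0.003,0,0],"angular": [0,0,0]},{"claw": 255,"dp": [0,0,0],"angular": [0,0,0]},{"claw": 255,"dp": [0,0,0],"angular": [0,0,0]},{"claw": 255,"dp": [0,0,0],"angular": [0,0,0]}]'

```text
clock: 10.97
tcp_pos: [0.5553, -0.1318, 0.163]
orientation: [-0.001, 0.72, 0.694, 0.002]
wrist_force: [1.5, 7.6, 1.0]
finger_gap: 0.0001
```

>>> play_rows --steps '[{"claw": 255,"dp": [-0.002,0,0],"angular": [0,0,0]},{"claw": 255,"dp": [-0.002,0,0],"angular": [0,0,0]},{"claw": 255,"dp": [-0.002,0,0],"angular": [0,0,0]},{"claw": 255,"dp": [0,0,0],"angular": [0,0,0]},{"claw": 255,"dp": [0,0,0],"angular": [0,0,0]},{"claw": 255,"dp": [0,0,0],"angular": [0,0,0]},{"claw": 255,"dp": [0,0,0],"angular": [0,0,0]},{"claw": 255,"dp": [0,0,0],"angular": [0,0,0]}]'

```text
clock: 11.63
tcp_pos: [0.5551, -0.1371, 0.1629]
orientation: [-0.002, 0.72, 0.694, 0.002]
wrist_force: [2.4, 9.7, 0.2]
finger_gap: -0.0
```

>>> play_rows --steps '[{"claw": 255,"dp": [-0.002,0,0],"angular": [0,0,0]},{"claw": 255,"dp": [-0.002,0,0],"angular": [0,0,0]},{"claw": 255,"dp": [-0.002,0,0],"angular": [0,0,0]},{"claw": 255,"dp": [0,0,0],"angular": [0,0,0]},{"claw": 255,"dp": [0,0,0],"angular": [0,0,0]},{"claw": 255,"dp": [0,0,0],"angular": [0,0,0]},{"claw": 255,"dp": [0,0,0],"angular": [0,0,0]},{"claw": 255,"dp": [0,0,0],"angular": [0,0,0]}]'

```text
clock: 12.3
tcp_pos: [0.5548, -0.1426, 0.1628]
orientation: [-0.002, 0.72, 0.694, 0.002]
wrist_force: [1.8, 12.5, -0.5]
finger_gap: -0.0002
```

>>> play_rows --steps '[{"claw": 255,"dp": [-0.002,0,0],"angular": [0,0,0]},{"claw": 255,"dp": [-0.002,0,0],"angular": [0,0,0]},{"claw": 255,"dp": [0,0,0],"angular": [0,0,0]},{"claw": 255,"dp": [0,0,0],"angular": [0,0,0]},{"claw": 255,"dp": [0,0,0],"angular": [0,0,0]},{"claw": 255,"dp": [0,0,0],"angular": [0,0,0]},{"claw": 255,"dp": [0,0,0],"angular": [0,0,0]},{"claw": 255,"dp": [0,0,0],"angular": [0,0,0]}]'

```text
clock: 12.97
tcp_pos: [0.5546, -0.1462, 0.1626]
orientation: [-0.002, 0.719, 0.695, 0.003]
wrist_force: [2.4, 12.1, -0.9]
finger_gap: -0.0
```

>>> play_rows --steps '[{"claw": 255,"dp": [-0.002,0,0],"angular": [0,0,0]},{"claw": 255,"dp": [0,0,0],"angular": [0,0,0]},{"claw": 255,"dp": [0,0,0],"angular": [0,0,0]},{"claw": 255,"dp": [0,0,0],"angular": [0,0,0]},{"claw": 255,"dp": [0,0,0],"angular": [0,0,0]},{"claw": 255,"dp": [0,0,0],"angular": [0,0,0]},{"claw": 255,"dp": [0,0,0],"angular": [0,0,0]},{"claw": 255,"dp": [0,0,0],"angular": [0,0,0]}]'

```text
clock: 13.63
tcp_pos: [0.5545, -0.1481, 0.1626]
orientation: [-0.003, 0.719, 0.695, 0.003]
wrist_force: [2.9, 12.5, -0.3]
finger_gap: 0.0
```

>>> play_rows --steps '[{"claw": 255,"dp": [-0.002,0,0],"angular": [0,0,0]},{"claw": 255,"dp": [-0.002,0,0],"angular": [0,0,0]},{"claw": 255,"dp": [0,0,0],"angular": [0,0,0]},{"claw": 255,"dp": [0,0,0],"angular": [0,0,0]},{"claw": 255,"dp": [0,0,0],"angular": [0,0,0]},{"claw": 255,"dp": [0,0,0],"angular": [0,0,0]},{"claw": 255,"dp": [0,0,0],"angular": [0,0,0]},{"claw": 255,"dp": [0,0,0],"angular": [0,0,0]}]'

```text
clock: 14.3
tcp_pos: [0.5544, -0.1519, 0.1626]
orientation: [-0.003, 0.719, 0.695, 0.003]
wrist_force: [2.8, 13.8, -0.4]
finger_gap: -0.0002
```

>>> play_rows --steps '[{"claw": 255,"dp": [-0.002,0,0],"angular": [0,0,0]},{"claw": 255,"dp": [0,0,0],"angular": [0,0,0]},{"claw": 255,"dp": [0,0,0],"angular": [0,0,0]},{"claw": 255,"dp": [0,0,0],"angular": [0,0,0]},{"claw": 255,"dp": [0,0,0],"angular": [0,0,0]},{"claw": 255,"dp": [0,0,0],"angular": [0,0,0]},{"claw": 255,"dp": [0,0,0],"angular": [0,0,0]},{"claw": 255,"dp": [0,0,0],"angular": [0,0,0]}]'

```text
clock: 14.97
tcp_pos: [0.5543, -0.1538, 0.1625]
orientation: [-0.003, 0.719, 0.695, 0.003]
wrist_force: [2.6, 14.6, -0.3]
finger_gap: 0.0002
```

>>> play_rows --steps '[{"claw": 255,"dp": [-0.002,0,0],"angular": [0,0,0]},{"claw": 255,"dp": [-0.002,0,0],"angular": [0,0,0]},{"claw": 255,"dp": [0,0,0],"angular": [0,0,0]},{"claw": 255,"dp": [0,0,0],"angular": [0,0,0]},{"claw": 255,"dp": [0,0,0],"angular": [0,0,0]},{"claw": 255,"dp": [0,0,0],"angular": [0,0,0]},{"claw": 255,"dp": [0,0,0],"angular": [0,0,0]},{"claw": 255,"dp": [0,0,0],"angular": [0,0,0]}]'

```text
clock: 15.63
tcp_pos: [0.5541, -0.1577, 0.1625]
orientation: [-0.003, 0.719, 0.695, 0.003]
wrist_force: [3.0, 15.4, -1.0]
finger_gap: 0.0
```

>>> play_rows --steps '[{"claw": 255,"dp": [-0.002,0,0],"angular": [0,0,0]},{"claw": 255,"dp": [0,0,0],"angular": [0,0,0]},{"claw": 255,"dp": [0,0,0],"angular": [0,0,0]},{"claw": 255,"dp": [0,0,0],"angular": [0,0,0]},{"claw": 255,"dp": [0,0,0],"angular": [0,0,0]},{"claw": 255,"dp": [0,0,0],"angular": [0,0,0]},{"claw": 255,"dp": [0,0,0],"angular": [0,0,0]},{"claw": 255,"dp": [0,0,0],"angular": [0,0,0]}]'

```text
clock: 16.3
tcp_pos: [0.554, -0.1596, 0.1625]
orientation: [-0.003, 0.719, 0.695, 0.003]
wrist_force: [1.9, 13.7, -0.9]
finger_gap: 0.0001
```

```bash
cat >> h.py <<'E'
def avg(n=10):
    f=[]
    for _ in range(n): env.read_camera('scene'); f.append(env.get_state()['wrist_force'])
    f=np.array(f); print('F mean',f.mean(0).round(2),'std',f.std(0).round(2)); return f
E
python3 - <<'E'
from h import *
avg(); st()
E
```

```text
F mean [ 2.76 14.32 -0.3 ] std [0.57 0.4  0.41]
{'clock': 16.8, 'tcp_pos': [0.554, -0.1596, 0.1625], 'orientation': [-0.003, 0.7193, 0.6947, 0.0029], 'wrist_force': [3.3723, 13.8058, 0.1574], 'finger_gap': 0.0002, 'joint_pos': [-0.4235, 0.3508, -0.0913, 1.1321, 0.0076, 1.1821]}
```

>>> play_rows --steps '[{"claw": 255,"dp": [0.006,0,0],"angular": [0,0,0]},{"claw": 255,"dp": [0.012,0,0],"angular": [0,0,0]},{"claw": 255,"dp": [0.015,0,0],"angular": [0,0,0]},{"claw": 255,"dp": [0.015,0,0],"angular": [0,0,0]},{"claw": 255,"dp": [0.007,0,0],"angular": [0,0,0]},{"claw": 255,"dp": [0,0,0],"angular": [0,0,0]},{"claw": 255,"dp": [0,0,0],"angular": [0,0,0]},{"claw": 255,"dp": [0,0,0],"angular": [0,0,0]}]'

```text
clock: 17.47
tcp_pos: [0.5563, -0.1085, 0.1634]
orientation: [0.0, 0.72, 0.694, -0.0]
wrist_force: [-0.3, -0.2, 0.6]
finger_gap: -0.0002
```

```bash
python3 - <<'E'
from h import *
avg(12); st(); scn('s4')
E
```

```text
F mean [ 0.14 -0.12  0.14] std [0.31 0.47 0.46]
{'clock': 18.0667, 'tcp_pos': [0.5562, -0.1079, 0.1633], 'orientation': [-0.0, 0.7199, 0.6941, 0.0], 'wrist_force': [-0.0436, -0.1014, -0.5522], 'finger_gap': -0.0007, 'joint_pos': [-0.3333, 0.3297, -0.1197, 1.1214, 0.0001, 1.274]}
bar [0.1475 0.1489 0.1675 0.201 ] 527
jaw [0.0937 0.0954 0.1248 0.1438] 398
```

>>> play_rows --steps '[{"claw": 255,"dp": [-0.008,0,0],"angular": [0,0,0]},{"claw": 255,"dp": [-0.008,0,0],"angular": [0,0,0]},{"claw": 255,"dp": [-0.003,0,0],"angular": [0,0,0]},{"claw": 255,"dp": [-0.002,0,0],"angular": [0,0,0]},{"claw": 255,"dp": [-0.001,0,0],"angular": [0,0,0]},{"claw": 255,"dp": [0,0,0],"angular": [0,0,0]},{"claw": 255,"dp": [0,0,0],"angular": [0,0,0]},{"claw": 255,"dp": [0,0,0],"angular": [0,0,0]}]'

```text
clock: 18.78
tcp_pos: [0.5552, -0.1282, 0.1629]
orientation: [-0.002, 0.72, 0.694, 0.001]
wrist_force: [1.2, 7.9, -0.6]
finger_gap: -0.0002
```

```bash
python3 - <<'E'
from h import *
avg(4); st()
E
```

```text
F mean [ 0.83  7.54 -0.48] std [0.23 0.35 1.02]
{'clock': 18.9833, 'tcp_pos': [0.5553, -0.1282, 0.163], 'orientation': [-0.0015, 0.7195, 0.6945, 0.0014], 'wrist_force': [0.5177, 7.7098, 0.8803], 'finger_gap': 0.0003, 'joint_pos': [-0.3696, 0.3369, -0.1101, 1.1253, 0.0037, 1.2366]}
```

>>> play_rows --steps '[{"claw": 255,"dp": [-0.001,0,0],"angular": [0,0,0]},{"claw": 255,"dp": [-0.001,0,0],"angular": [0,0,0]},{"claw": 255,"dp": [-0.001,0,0],"angular": [0,0,0]},{"claw": 255,"dp": [0,0,0],"angular": [0,0,0]},{"claw": 255,"dp": [0,0,0],"angular": [0,0,0]},{"claw": 255,"dp": [0,0,0],"angular": [0,0,0]},{"claw": 255,"dp": [0,0,0],"angular": [0,0,0]},{"claw": 255,"dp": [0,0,0],"angular": [0,0,0]}]'

```text
clock: 19.65
tcp_pos: [0.5551, -0.1293, 0.1628]
orientation: [-0.003, 0.719, 0.695, 0.003]
wrist_force: [0.8, 13.6, 1.0]
finger_gap: 0.0001
```

```bash
python3 - <<'E'
from h import *
avg(4); st()
E
```

```text
F mean [ 1.78 13.6   0.22] std [0.32 0.39 0.2 ]
{'clock': 19.85, 'tcp_pos': [0.5551, -0.1293, 0.1628], 'orientation': [-0.0027, 0.7191, 0.6949, 0.0026], 'wrist_force': [1.2627, 13.8083, 0.0726], 'finger_gap': -0.0001, 'joint_pos': [-0.3733, 0.3379, -0.109, 1.1265, 0.007, 1.2316]}
```

>>> play_rows --steps '[{"claw": 255,"dp": [0.01,0,0],"angular": [0,0,0]},{"claw": 255,"dp": [0.02,0,0],"angular": [0,0,0]},{"claw": 255,"dp": [0,0,0],"angular": [0,0,0]},{"claw": 255,"dp": [0,0,-0.02],"angular": [0,0,0]},{"claw": 255,"dp": [0,0,-0.02],"angular": [0,0,0]},{"claw": 255,"dp": [0,0,-0.02],"angular": [0,0,0]},{"claw": 255,"dp": [0,0,0],"angular": [0,0,0]},{"claw": 255,"dp": [0,0,0],"angular": [0,0,0]}]'

```text
clock: 20.52
tcp_pos: [0.5573, -0.1039, 0.2246]
orientation: [0.002, 0.72, 0.694, 0.0]
wrist_force: [-0.6, 0.0, -0.2]
finger_gap: -0.0003
```

```bash
python3 - <<'E'
from h import *
avg(20); st(); scn('s5')
c,p,d=cam('top'); W=pts(c,d); q=W[...,:2]-O; X=q@E0; Y=q@np.array([-.999,.042]); m=(abs(Y)<.02)&(abs(X+.1)<.02)&(abs(W[...,2]-.11)<.02); print('plate',np.median(W[m],0),m.sum())
E
```

```text
F mean [ 0.03  0.03 -0.11] std [0.58 0.46 0.55]
{'clock': 21.5167, 'tcp_pos': [0.5564, -0.1028, 0.2233], 'orientation': [0.0, 0.7199, 0.6941, 0.0001], 'wrist_force': [-0.3566, -0.1533, 0.5118], 'finger_gap': 0.0001, 'joint_pos': [-0.3247, 0.3, -0.0114, 1.2594, 0.0001, 1.2826]}
bar [0.1475 0.1489 0.1679 0.2004] 522
jaw [0.0931 0.0952 0.1231 0.144 ] 393
plate [ 0.55319608 -0.26021917  0.10901077] 522
```

View pics/s5.png

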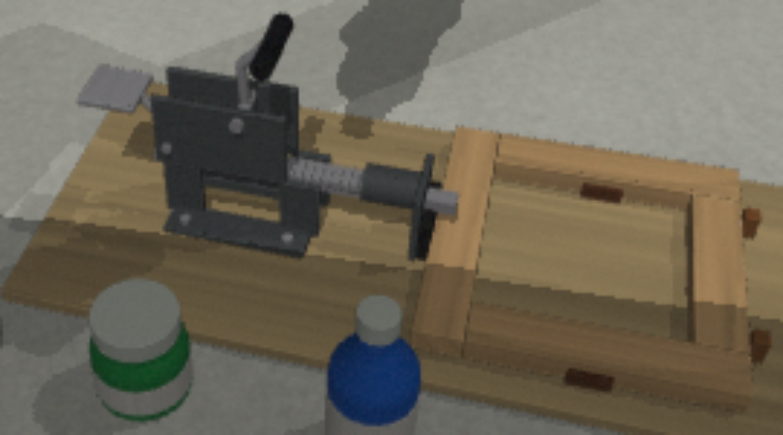

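The crop shows the hand clear, the trigger at rest at (270,45), the bar seated against the side bars, and the rack nose at (440,200) showing past the pad. The probe stroke stalled at 13.6 N of grip force, so the squeeze held is about 12–13 N. Next, over to the release plate.

>>> play_rows --steps '[{"claw": 255,"dp": [-0.039,0.001,0],"angular": [0,0,0]},{"claw": 255,"dp": [-0.039,0.001,0],"angular": [0,0,0]},{"claw": 255,"dp": [-0.039,0,0],"angular": [0,0,0]},{"claw": 255,"dp": [-0.04,0,0],"angular": [0,0,0]},{"claw": 255,"dp": [0,0,0.03],"angular": [0,0,0]},{"claw": 255,"dp": [0,0,0.03],"angular": [0,0,0]},{"claw": 255,"dp": [0,0,0.028],"angular": [0,0,0]},{"claw": 255,"dp": [0,0,0],"angular": [0,0,0]}]'

```text
clock: 22.28
tcp_pos: [0.5491, -0.2582, 0.1292]
orientation: [-0.005, 0.72, 0.694, -0.001]
wrist_force: [-1.2, 0.6, -1.0]
finger_gap: -0.0002
```

>>> play_rows --steps '[{"claw": 255,"dp": [0,0,0.007],"angular": [0,0,0]},{"claw": 255,"dp": [0,0,0.007],"angular": [0,0,0]},{"claw": 255,"dp": [0,0,0.005],"angular": [0,0,0]},{"claw": 255,"dp": [0,0,0.005],"angular": [0,0,0]},{"claw": 255,"dp": [0,0,0.005],"angular": [0,0,0]},{"claw": 255,"dp": [0,0,0.003],"angular": [0,0,0]},{"claw": 255,"dp": [0,0,0],"angular": [0,0,0]},{"claw": 255,"dp": [0,0,0],"angular": [0,0,0]}]'

```text
clock: 22.95
tcp_pos: [0.5544, -0.2618, 0.1061]
orientation: [0.003, 0.72, 0.694, -0.0]
wrist_force: [-0.7, -5.5, 8.0]
finger_gap: 0.0003
```

```bash
python3 - <<'E'
from h import *
avg(3); st(); scn('s6')
E
```

```text
F mean [-0.75 -4.49  8.19] std [0.8  0.59 0.73]
{'clock': 23.1, 'tcp_pos': [0.5545, -0.2618, 0.1061], 'orientation': [0.0033, 0.72, 0.694, -0.0], 'wrist_force': [-1.4415, -4.0053, 7.537], 'finger_gap': -0.0003, 'joint_pos': [-0.5712, 0.4486, -0.0882, 1.0277, -0.0015, 1.0364]}
bar [0.1476 0.1488 0.1676 0.2005] 539
jaw [0.0909 0.0927 0.1163 0.1275] 339
```

>>> play_rows --steps '[{"claw": 255,"dp": [0,0,0.001],"angular": [0,0,0]},{"claw": 255,"dp": [0,0,0],"angular": [0,0,0]},{"claw": 255,"dp": [0,0,0],"angular": [0,0,0]},{"claw": 255,"dp": [0,0,0],"angular": [0,0,0]},{"claw": 255,"dp": [0,0,0],"angular": [0,0,0]},{"claw": 255,"dp": [0,0,0],"angular": [0,0,0]},{"claw": 255,"dp": [0,0,0],"angular": [0,0,0]},{"claw": 255,"dp": [0,0,0],"angular": [0,0,0]}]'

```text
clock: 23.82
tcp_pos: [0.5545, -0.2619, 0.1059]
orientation: [0.004, 0.72, 0.694, 0.0]
wrist_force: [-1.0, -4.0, 12.9]
finger_gap: -0.0003
```

>>> play_rows --steps '[{"claw": 255,"dp": [0,0,0],"angular": [0,0,0]},{"claw": 255,"dp": [0,0,0],"angular": [0,0,0]},{"claw": 255,"dp": [0,0,0],"angular": [0,0,0]},{"claw": 255,"dp": [0,0,0],"angular": [0,0,0]},{"claw": 255,"dp": [0,0,0],"angular": [0,0,0]},{"claw": 255,"dp": [0,0,0],"angular": [0,0,0]},{"claw": 255,"dp": [0,0,0],"angular": [0,0,0]},{"claw": 255,"dp": [0,0,0],"angular": [0,0,0]}]'

```text
clock: 24.48
tcp_pos: [0.5546, -0.2618, 0.1059]
orientation: [0.004, 0.72, 0.694, 0.0]
wrist_force: [-2.6, -3.4, 13.1]
finger_gap: -0.0
```

>>> play_rows --steps '[{"claw": 255,"dp": [0,0,0],"angular": [0,0,0]},{"claw": 255,"dp": [0,0,0],"angular": [0,0,0]},{"claw": 255,"dp": [0,0,0],"angular": [0,0,0]},{"claw": 255,"dp": [0,0,0],"angular": [0,0,0]},{"claw": 255,"dp": [0,0,0],"angular": [0,0,0]},{"claw": 255,"dp": [0,0,0],"angular": [0,0,0]},{"claw": 255,"dp": [0,0,0],"angular": [0,0,0]},{"claw": 255,"dp": [0,0,0],"angular": [0,0,0]}]'

```text
clock: 25.15
tcp_pos: [0.5546, -0.2619, 0.1059]
orientation: [0.004, 0.72, 0.694, 0.0]
wrist_force: [-2.0, -3.8, 12.7]
finger_gap: 0.0002
```

```bash
python3 - <<'E'
from h import *
avg(3); st(); scn('s7')
E
```

```text
F mean [-2.06 -3.71 12.7 ] std [0.11 0.2  0.6 ]
{'clock': 25.3, 'tcp_pos': [0.5545, -0.2619, 0.1059], 'orientation': [0.0036, 0.72, 0.694, 0.0001], 'wrist_force': [-1.9209, -3.7648, 13.5425], 'finger_gap': -0.0001, 'joint_pos': [-0.5713, 0.4484, -0.089, 1.0264, -0.0016, 1.0364]}
bar [0.1475 0.1488 0.1679 0.2002] 534
jaw [0.091  0.0927 0.1125 0.1224] 290
```

View pics/s7.png

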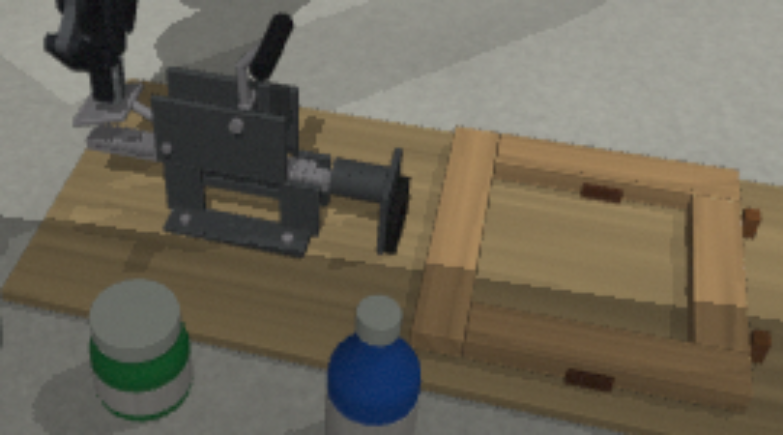

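The jaw is fully back: its 95% reading is 0.1224, the same as at the start, with the pad at (395,200). The bar is still seated. Lifting off.

>>> play_rows --steps '[{"claw": 255,"dp": [0,0,-0.008],"angular": [0,0,0]},{"claw": 255,"dp": [0,0,-0.01],"angular": [0,0,0]},{"claw": 255,"dp": [0,0,-0.02],"angular": [0,0,0]},{"claw": 255,"dp": [0,0,-0.03],"angular": [0,0,0]},{"claw": 255,"dp": [0,0,-0.03],"angular": [0,0,0]},{"claw": 255,"dp": [0,0,0],"angular": [0,0,0]},{"claw": 255,"dp": [0,0,0],"angular": [0,0,0]},{"claw": 255,"dp": [0,0,0],"angular": [0,0,0]}]'

```text
clock: 26.02
tcp_pos: [0.5525, -0.2593, 0.2002]
orientation: [-0.0, 0.72, 0.694, 0.0]
wrist_force: [-0.4, 0.9, -0.1]
finger_gap: -0.0002
```

```bash
python3 - <<'E'
from h import *
avg(5); st(); scn('s8')
E
```

```text
F mean [-0.69 -0.23 -0.22] std [0.44 0.23 0.58]
{'clock': 26.2667, 'tcp_pos': [0.5521, -0.2593, 0.199], 'orientation': [-0.0012, 0.7198, 0.6941, -0.0002], 'wrist_force': [-1.0234, 0.1379, -0.9611], 'finger_gap': -0.0002, 'joint_pos': [-0.5708, 0.3965, 0.0673, 1.244, 0.0002, 1.0363]}
bar [0.1476 0.1489 0.168  0.2008] 529
jaw [0.0909 0.0924 0.1127 0.1226] 297
```

View pics/s8.png

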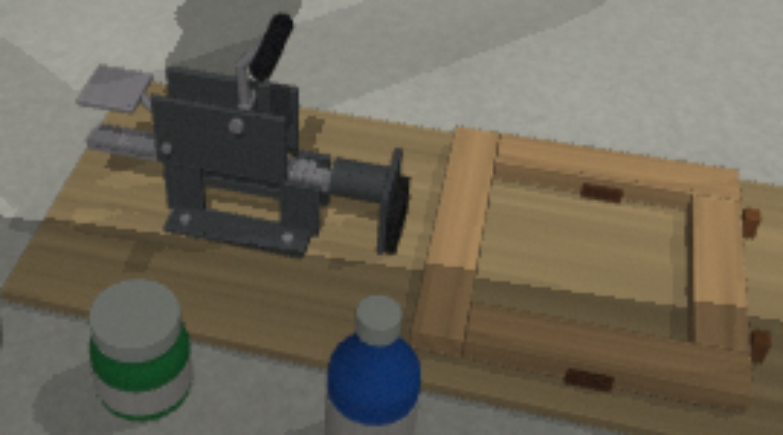

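The plate (115,88) and trigger are back up, the jaw is at its rear end, the bar is seated, and the jar and bottle have not moved. Handing in.

```bash
python3 -c "
from workcell import env
print(env.hand_in())"
```

```text
the job is handed in; nothing more can be done
None
```

The bar is fully home, the clamp held the joint on its own, and the jaw is back at its rear end. I handed the job in at about 26 s of the 67 s allowed; it reports no verdict.

**Squeezing:** I pumped the trigger four times with closed fingers. The last pull peaked at about 15 N at the grip, which by the feel table is roughly 14–16 N at the jaw. A short probe pull then stalled at 13.6 N, so the clamp was holding about 12–13 N. It stood untouched for over 1 s. The jaw force is inferred from the grip force, because nothing measures it directly.

**Possible doubt:** stroke 2 ended with one 17.4 N grip reading. I took it as the trigger's hard stop, since the rack could not have reached that jaw force by then. Even as true jaw force it would be about 20 N, still below 22 N.

**Release:** I held the plate down for about 2.5 s, then let go.

**Last checks:**

| Check | Result |
|---|---|
| Bar | Same place, within 0.5 mm in the images, from the end of stroke 2 to the end |
| Jaw | Back at its starting reading (0.1226 m against 0.1224 m) |
| Trigger and plate | Both sprung back |
| Jar and bottle | Where they stood; the cup was outside the last close-ups, and I never went near it |
| Wrist force | About zero, within sensor noise |

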